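# Tip a reagent cartridge out of its rocker tray and load it on the reader's ramp

### The job

Load the green-labelled cartridge into the reader: push its blue nose down into the thumb well so that it rocks up in its pocket, take it by the raised end and lay it gently, label up and nose downhill, on the sloping ramp between the blue guides, pushed fully down against the yellow stop. Leave the orange and violet cartridges lying flat in their pockets, and let go of the cartridge at the end.

Things in the scene. Friction and masses are not known exactly. Their poses are not given: they have to be found in the camera images.
- green_cartridge: The cartridge to load: white plastic bar, 120 x 30 x 20 mm (x, y, z), green label on top, about 80 g, straight sides. Origin: centre of its underside; x along its length, away from its blue ribbed nose (last 28 mm at the -x end); z out of its labelled top. Starts flat in one of the tray's three pockets (varies), top 2 mm below the tray's top, nose over the thumb well.
- green_nose (a point): The middle of the bottom edge of the green cartridge's blue nose: x = -60 mm, y = 0, z = 0 in the cartridge's frame.
- green_press (a point): On top of the green cartridge's blue nose, where to press it: x = -45, y = 0, z = 20 mm in the cartridge's frame.
- green_grip (a point): On the green cartridge's top near its plain end: x = +40, y = 0, z = 20 mm in its frame. Once the cartridge is tipped, this end is free to be held across its 30 mm width.
- orange_cartridge: The same cartridge with an orange label and the same frame, flat in another pocket. Leave alone.
- violet_cartridge: The same cartridge with a violet label and the same frame, flat in another pocket. Leave alone.
- tray: Dark rocker tray fixed to the bench, 156 x 198 x 58 mm (x from -80 to +76, y, z); origin on the bench below the middle pocket's centre. Pockets along x at y = -66, 0, +66 mm, from x = -66 to +64 mm, 34 mm wide; from x = -66 to -22 mm they widen to 44 mm, the thumb well, which takes closed fingers. A flat cartridge shows no side to grip.
- tray_ridge (a point): Ridge across the middle pocket's floor (all pockets alike), at x = -2, z = 36 mm of the tray. Floor: level on its +x side, falling 25 degrees towards -x. A nose pushed down turns the cartridge over the ridge with little force; past about 11 degrees (nose end 11 mm down) it tips by itself and rests on the slope, plain end up to 22 mm above the tray's top. It stays so.
- ramp: The cartridge reader's loading ramp, fixed to the bench: grey foot plate 220 x 120 mm (x, y), 12 mm thick, with a white reader block 56 mm high at its -x end; origin under the centre of the foot plate. The ramp climbs towards +x.
- ramp_deck: The ramp's aluminium deck, 130 mm long, sloping 20 degrees. Origin: on its surface at the uphill face of the yellow stop, mid width, 56 mm above the bench, 62 mm from the ramp's origin towards -x. x uphill along the deck, y across, z square out of it. The stop stands 16 mm above the deck. A cartridge laid on the deck stays put by friction: it must be pushed down to the stop.
- guides (a point): Mid width on the deck's surface at the uphill end of the blue side guides, deck x = 56 mm. The guides run from the stop to here, 38 mm apart inside, 13 mm above the deck. Beyond, the deck is a bar only 22 mm wide, narrower than the cartridge, so fingers can reach down past its sides.
Things that resemble listed ones, but are neither listed nor needed, are in the scene too. What is shaped like the green_cartridge but brown or red is not meant.

How it is judged:
By the outcome, as a careful person would: the job done as asked, in the order asked, and still so for the second after the job is handed in, with the robot touching nothing.
It also fails if it takes over 54 s, if anything falls off the work surface, if the arm or the gripper's body presses on something with over 40 N, if the wrist force passes 120 N, or if a joint passes its speed limit or range.

### The arm

A 6-joint arm with a two-finger parallel gripper is mounted at the origin on the work surface. World frame = base frame: x ahead of the robot, y to its left, z up, the work surface at z = 0. Lengths are in m, angles in rad, forces in N, time in s.
With the tool pointing down it reaches from about 0.325 to 0.85 m from the base axis. Payload 15.5 kg.
Tool frame: the origin (TCP) lies at the very end of the fingers, on their centre line; the grasp point (between the pads) lies 19 mm behind it; z points along the fingers, y is the line along which they close (so a half turn about z gives the same grasp; the last joint's range is limited). The gripper opens to 91 mm and grips with 3 to 60 N. Pads are 32 mm wide; open, the fingers measure 118 mm over their backs; the gripper's body (76 mm by 178 mm) begins 60 mm behind the grasp point.
Start: joints at [1.115, 0.494, 1.345, -0, 1.302, -0.096], TCP at [0.22, 0.585, 0.214] pointing down, gripper open.
Joint ranges: [-2.91, 2.91], [-0.82, 2.16], [0.22, 2.67], [-1.22, 4.37], [0.12, 2.79], [-3.08, 3.08]. Speed limits (rad/s): [1.89, 1.89, 2.57, 3.01, 3.01, 3.01].

### API

Orientations are given as a 3x3 rotation matrix whose columns are the frame's x, y, z axes.
In Python, from plant import arm gives the robot as it stands. The module is installed in compiled form; this text tells all that it offers.
- The arm moves only by the tool play_rows, never from a script. Its argument "deltas" is a list of rows, each a list of 6 numbers: the shift along the tool's x, y, z each as a share of 800 mm, from -1 to 1, then the turn, a rotation vector about the tool's x, y, z each as a share of pi/4 rad, from -1 to 1. In form: [[x, y, z, rx, ry, rz], ...]. A call has 1 to 5 rows; each row is the pose to reach, as a shift and turn from the pose commanded when the call began, along the tool's axes at that moment; what a row does not reach only later rows make up. A row lasts 1/10 s, in which the tool goes at most 50 mm and 8.59 degrees, less where a joint would pass 70% of its speed; a pose out of reach is approached as far as the arm can. A call with a number of a shift or a turn outside -1 to 1 is refused whole. A call with a gripper value outside its range is refused whole. "claw" is the opening, from 0 (shut) to 1 (fully open), set as the call begins (left out, the last holds). The fingers move at their own pace and stop on an object; "force" is the grip in N (left out, the last holds). Time passes only in rows, so rows that repeat a pose let the fingers close. It gives the time, the measured TCP pose, the force, the opening and the grip force at its end, in the units of the state.
- arm.get_state(): the state, without advancing time (a new reading comes with each control period).
- arm.read_camera(name): name is "side" or "top"; returns (picture, depth): 384x512x3 uint8, red, green, blue; 384x512 float32, m along the optical axis (not along the pixel's ray), 0 where there is no reading.
- arm.camera_info(name): a dict with "fx", "fy", "cx", "cy" (pixels), "k1" (the pictures are not rectified: a ray, as slopes to the right and down, at radius r is drawn at 1 + k1 r^2 times it, then the intrinsics apply), "rvec" (rotation vector, rad) and "tvec" (3), from world to camera coordinates, as OpenCV has them. Camera axes: x right, y down, z forward; pixel columns grow to the right and rows downward; lengths in m; the calibration is good to about 2 mm. A picture is of the moment at which its call begins. camera_info takes no time and is no camera call.
- arm.finish_job(): hands the job in; it is judged then, once.
Trained networks look in the newest picture that a camera, given by its name, has taken for a name from the list of things; names that differ only in an ending like _2 or _b are one class to them, and where a whole thing is asked for, a point or a joint stands for the part that bears it (a point fixed in the world has none). Each returns a list of dicts, best first, with "conf" (0 to 1); they miss things now and then, are a little off and sometimes report something else, mostly with a low value. They report only what shows in the picture. A call takes as long as a camera call. They do not tell look-alikes from the thing itself.
- arm.search_frame(camera, thing): "rect" ([left, top, right, bottom] in pixels, round what is visible of it).
- arm.outline_of(camera, thing): "pixels" (384x512 bool, what is visible of it) and "rect" ([left, top, right, bottom] in pixels, round what is visible of it).
The state is a dict: "time_s": time; "joint_pos": joint angles; "joint_velocities": joint speeds; "effort": joint torques, N m; "tcp_pos": TCP position; "ee_rot": TCP orientation; "wrist_force": force on the tool from outside, world axes, zero at the start; "moment": the same for the moment, N m; "finger_gap": opening from 0.0 (shut) to 1.0 (fully open); "grip_force": force on a finger pad.
Only numpy, scipy, OpenCV 4.12 (cv2) and the standard library are available. Lean on these libraries where they do the work, as an engineer would, in place of code of your own. Each camera call takes 0.05 s, during which the arm holds its last target. There are 200 camera calls.

## Working session

There is one attempt and no reset: what is moved stays moved. The work goes in short steps, Python scripts to look and compute and a tool call to move; the robot and the scene stay as the last step left them, time stands still between calls to the robot, and variables do not carry over. Pictures are saved under pics/ and viewed, at most 10 in all, crops included, and the job is handed in when it is done.

Besides the shell and the picture viewer there is one more tool, called after "Call:" as name(argument=value, ...) on one line, values as JSON. play_rows: Moves the arm, as the interface text tells. Shift numbers are shares of 800 mm and turn numbers shares of pi/4 rad, none past 1 either way. Its arguments: {"type":"object","properties":{"deltas":{"type":"array"},"claw":{"type":"number"},"force":{"type":"number"}},"required":["deltas"]}

```bash
mkdir -p pics; cat > h.py <<'E'
import numpy as np, cv2
from plant import arm
def cam(n):
    i=arm.camera_info(n); K=np.array([[i['fx'],0,i['cx']],[0,i['fy'],i['cy']],[0,0,1.]])
    R=cv2.Rodrigues(np.array(i['rvec'],float))[0]; return K,np.array([i['k1'],0,0,0,0.]),R,np.array(i['tvec'],float).ravel()
def world(n,px,z):
    "px Nx2, depth z N -> world"
    K,d,R,t=cam(n); u=cv2.undistortPoints(np.asarray(px,float).reshape(-1,1,2),K,d).reshape(-1,2)
    c=np.c_[u,np.ones(len(u))]*np.asarray(z,float).reshape(-1,1); return (c-t)@R
def cloud(n,mask,dep):
    v,u=np.nonzero(mask&(dep>0)); return world(n,np.c_[u,v],dep[v,u]),u,v
def proj(n,P):
    K,d,R,t=cam(n); return cv2.projectPoints(np.asarray(P,float).reshape(-1,3),cv2.Rodrigues(R)[0],t,K,d)[0].reshape(-1,2)
def save(f,p): cv2.imwrite('pics/'+f,p[:,:,::-1])
E
python3 - <<'E'
from h import *
np.set_printoptions(precision=4,suppress=True)
ims=[]
for n in ['top','side']:
    p,d=arm.read_camera(n); ims.append(p); np.savez('/tmp/'+n,p=p,d=d)
    K,_,R,t=cam(n); print(n,'at',-R.T@t)
    for th in ['green_cartridge','orange_cartridge','violet_cartridge','tray','ramp','ramp_deck']:
        for o in arm.outline_of(n,th)[:3]:
            P,u,v=cloud(n,o['pixels'],d)
            print(th,round(o['conf'],2),np.round(o['rect']),len(P),np.median(P,0) if len(P) else '')
save('top0.png',ims[0]);save('side0.png',ims[1])
E
```

```text
top at [0.3375 0.0457 1.2543]
green_cartridge 0.88 [265. 183. 300. 209.] 481 [ 0.437  -0.0177  0.0222]
green_cartridge 0.8 [186. 135. 202. 174.] 471 [0.5583 0.246  0.0589]
green_cartridge 0.77 [275. 123. 303. 161.] 433 [ 0.6042 -0.0365  0.0227]
orange_cartridge 0.76 [205. 129. 224. 172.] 468 [0.5699 0.1847 0.0587]
violet_cartridge 0.76 [227. 124. 247. 167.] 451 [0.5903 0.121  0.0587]
violet_cartridge 0.5 [356. 124. 376. 177.] 649 [ 0.5491 -0.2314  0.075 ]
tray 0.84 [176. 118. 253. 183.] 2249 [0.5654 0.1757 0.0601]
ramp 0.88 [330. 114. 385. 188.] 2819 [ 0.5624 -0.2215  0.0172]
ramp 0.42 [177. 116. 254. 185.] 2353 [0.5625 0.1761 0.06  ]
ramp_deck 0.67 [352. 124. 372. 175.] 584 [ 0.5486 -0.2312  0.0748]
side at [ 0.1674 -0.7547  0.6799]
green_cartridge 0.95 [256. 209. 276. 236.] 318 [ 0.4321 -0.0279  0.0198]
green_cartridge 0.73 [305. 201. 337. 229.] 430 [ 0.5997 -0.0463  0.0189]
green_cartridge 0.71 [256. 156. 286. 162.] 129 [0.5463 0.2451 0.0561]
orange_cartridge 0.63 [267. 162. 302. 171.] 173 [0.5631 0.1804 0.0558]
violet_cartridge 0.64 [280. 167. 313. 182.] 206 [0.5761 0.1169 0.0558]
ramp 0.68 [299. 233. 396. 299.] 3817 [ 0.5437 -0.2496  0.0319]
ramp_deck 0.55 [317. 230. 377. 267.] 809 [ 0.5458 -0.2334  0.0725]
```

View pics/top0.png

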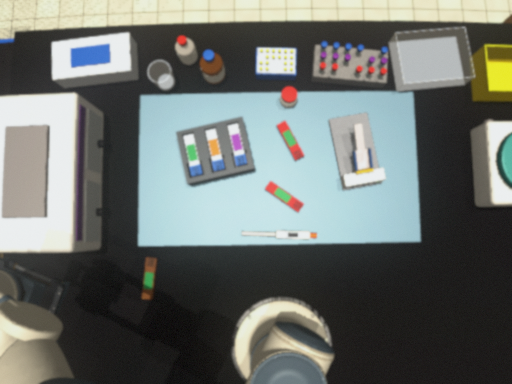

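View pics/side0.png

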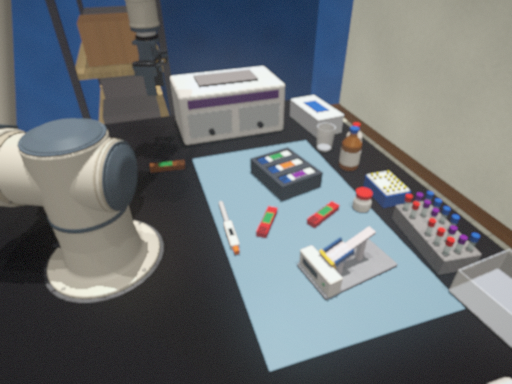

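The top view shows the tray at about (215,150) with green in the left pocket (193,155), and the ramp at (357,150) with its block at the bottom. Red look-alikes lie at (290,140) and (284,196). The next step is a closer look and pose fits.

```bash
python3 - <<'E'
from h import *
np.set_printoptions(precision=4,suppress=True)
z=np.load('/tmp/top.npz');p,d=z['p'],z['d']
a=cv2.resize(p[110:195,170:260],None,fx=4.4,fy=4.4,interpolation=cv2.INTER_CUBIC);b=cv2.resize(p[110:195,320:395],None,fx=4.4,fy=4.4,interpolation=cv2.INTER_CUBIC)
save('crop1.png',np.hstack([a,b]))
M=np.ones(d.shape,bool);P,u,v=cloud('top',M,d)
def rect(m,name):
    r=cv2.minAreaRect((P[m][:,:2]*1000).astype(np.float32)); print(name,m.sum(),np.array(r[0]),r[1],r[2],'z',np.median(P[m][:,2]))
box=(u>165)&(u<262)&(v>105)&(v<195)
rect(box&(P[:,2]>.045)&(P[:,2]<.075),'tray')
hsv=cv2.cvtColor(p,cv2.COLOR_RGB2HSV)[v,u]
for n,th in [('g','green'),('o','orange'),('v','violet')]:
    os=[o for o in arm.outline_of('top',th+'_cartridge') if o['rect'][2]<262 and o['rect'][0]>165]
    if os:
        m=os[0]['pixels'][v,u]; rect(m,th); q=P[m][:,:2]; c=q.mean(0); ax=np.linalg.svd(q-c,full_matrices=False)[2][0]; print(c,np.degrees(np.arctan2(*ax[::-1])))
        bl=m&(hsv[:,0]>95)&(hsv[:,0]<125)&(hsv[:,1]>110); print('blue',bl.sum(),P[bl].mean(0) if bl.any() else '')
rb=(u>322)&(u<392)&(v>108)&(v<192)
rect(rb&(P[:,2]>.006),'ramp all'); rect(rb&(P[:,2]>.006)&(P[:,2]<.018),'foot')
o=arm.outline_of('top','ramp_deck')[0]; 
bar=rb&o['pixels'][v,u]&(P[:,2]>.06)
q=P[bar]; c=q.mean(0); U=np.linalg.svd(q-c,full_matrices=False)[2]; print('deck c',c,U, q[:,2].min(),q[:,2].max())
bl=rb&(hsv[:,0]>95)&(hsv[:,0]<130)&(hsv[:,1]>100)&(P[:,2]>.04); print('blue guides',bl.sum(),P[bl].mean(0))
ye=rb&(hsv[:,0]>18)&(hsv[:,0]<35)&(hsv[:,1]>90); print('yellow',ye.sum(),P[ye].mean(0) if ye.any() else '')
E
```

```text
tray 3358 [573.6304 184.3054] (155.72430419921875, 198.10491943359375) 12.089425086975098 z 0.05991031404827314
green 471 [562.7632 248.9497] (122.47940063476562, 39.22797775268555) 6.833090782165527 z 0.05893044598260085
[0.5591 0.2466] -170.89111164446535
blue 100 [0.5147 0.2385 0.0565]
orange 468 [573.1639 186.607 ] (126.5696029663086, 35.890228271484375) 11.675497055053711 z 0.058695670901412283
[0.5717 0.1845] -168.0676329089713
blue 95 [0.5282 0.1742 0.0578]
violet 451 [592.4049 121.3212] (125.50398254394531, 32.63935470581055) 12.867223739624023 z 0.058725259549834145
[0.5895 0.1205] -168.02871135538518
blue 86 [0.5424 0.1097 0.0582]
ramp all 3307 [ 577.873  -239.7623] (209.3375701904297, 251.6307830810547) 88.98400115966797 z 0.01591216962930587
foot 1964 [ 577.873  -239.7623] (209.3375701904297, 251.6307830810547) 88.98400115966797 z 0.0133374705554348
deck c [ 0.5552 -0.2327  0.0776] [[-0.9524 -0.1496 -0.2658]
 [-0.1823  0.9779  0.1025]
 [ 0.2446  0.1461 -0.9586]] 0.06009761071704952 0.1042073305921822
blue guides 7 [ 0.532  -0.2132  0.0771]
yellow 57 [ 0.5046 -0.2414  0.0713]
```

View pics/crop1.png

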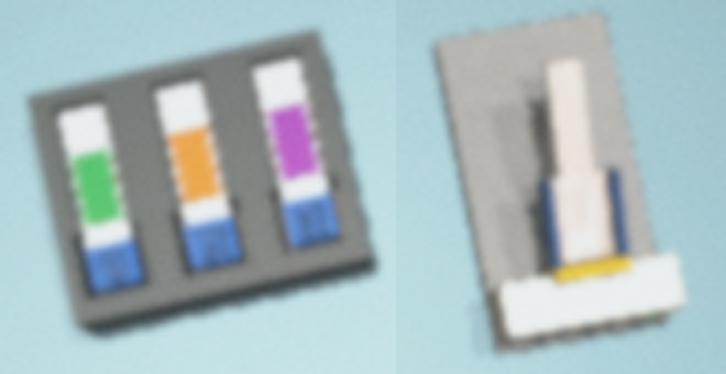

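The crop confirms that all blue noses point at tray −x (image bottom) and green is in the +y pocket. The yellow stop is at the ramp's lower end, against the white block. Next I fit the ramp more carefully and check the overlays.

```bash
cat >> h.py <<'E'
def Rz(a): c,s=np.cos(a),np.sin(a); return np.array([[c,-s,0],[s,c,0],[0,0,1.]])
def Ry(a): c,s=np.cos(a),np.sin(a); return np.array([[c,0,s],[0,1,0],[-s,0,c]])
E
python3 - <<'E'
from h import *
np.set_printoptions(precision=4,suppress=True)
from scipy.optimize import minimize
z=np.load('/tmp/top.npz');p,d=z['p'],z['d']
P,u,v=cloud('top',np.ones(d.shape,bool),d)
hsv=cv2.cvtColor(p,cv2.COLOR_RGB2HSV)
mat=(hsv[:,:,0]>88)&(hsv[:,:,0]<105)&(hsv[:,:,1]>45)
m=np.zeros(d.shape,np.uint8); m[105:195,322:392]=~mat[105:195,322:392]
m=cv2.morphologyEx(m,cv2.MORPH_OPEN,np.ones((3,3)))
k,l,st,_=cv2.connectedComponentsWithStats(m); m=l==1+np.argmax(st[1:,4]); print(st)
# silhouette fit: foot plate + block
def sil(q):
    R=Rz(q[2]);o=np.zeros(d.shape,np.uint8)
    def hull(C):
        cv2.fillConvexPoly(o,cv2.convexHull(np.round(proj('top',C@R.T+[q[0],q[1],0])*16).astype(np.int32)),1,shift=4)
    hull(np.array([[x,y,zz] for x in(-.11,.11) for y in(-.06,.06) for zz in(0,.012)]))
    hull(np.array([[x,y,zz] for x in(-.11,-.066) for y in(-.06,.06) for zz in(0,.056)]))
    return o>0
f=lambda q:(sil(q)^m).sum()
best=None
for x in np.arange(.545,.60,.004):
  for y in np.arange(-.25,-.20,.004):
    for a in np.radians(np.arange(0,24,3)):
      s=f((x,y,a)); 
      if best is None or s<best[0]: best=(s,x,y,a)
r=minimize(f,best[1:],method='Nelder-Mead',options=dict(initial_simplex=np.array(best[1:])+np.array([[0,0,0],[.004,0,0],[0,.004,0],[0,0,.05]])))
print(best,r.x,np.degrees(r.x[2]),r.fun,m.sum())
q=r.x
tray=(np.array([.5756,.1847,0]),np.radians(12.09))
ramp=(np.array([q[0],q[1],0]),q[2]); np.savez('pose.npz',tray=np.r_[tray[0],tray[1]],ramp=np.r_[ramp[0],ramp[1]])
vis=[]
for n in('top','side'):
    im=np.load('/tmp/'+n+'.npz')['p']; 
    c0=(170,105,395,195) if n=='top' else(240,140,400,305)
    S=3.4 if n=='top' else 3
    big=cv2.resize(im[c0[1]:c0[3],c0[0]:c0[2]],None,fx=S,fy=S,interpolation=cv2.INTER_CUBIC).copy()
    def line(C,o,R,col):
        px=proj(n,np.array(C)@R.T+o); px=((px+.5-np.array(c0[:2]))*S-.5).round().astype(np.int32); cv2.polylines(big,[px],True,col,1)
    R=Rz(tray[1])
    line([[-.08,-.099,.058],[.076,-.099,.058],[.076,.099,.058],[-.08,.099,.058]],tray[0],R,(255,0,0))
    line([[-.066,.05,.058],[.064,.05,.058],[.064,.082,.058],[-.066,.082,.058]],tray[0],R,(255,0,0))
    R=Rz(ramp[1]); D=R@Ry(-np.radians(20)); od=ramp[0]+R@[-.062,0,.056]
    line([[-.11,-.06,.012],[.11,-.06,.012],[.11,.06,.012],[-.11,.06,.012]],ramp[0],R,(255,0,0))
    line([[0,-.019,.013],[.056,-.019,.013],[.056,.019,.013],[0,.019,.013]],od,D,(255,0,255))
    line([[.056,-.011,0],[.13,-.011,0],[.13,.011,0],[.056,.011,0]],od,D,(0,160,0))
    vis.append(big)
w=max(b.shape[1] for b in vis); save('ov_top.png',vis[0]); save('ov_side.png',vis[1])
s=arm.get_state(); print(s['time_s'],s['tcp_pos'],s['ee_rot'])
E
```

```text
[[     0      0    512    384 193235]
 [   328    112     59     79   3174]
 [   322    163     11     20    107]
 [   322    184     12     11     92]]Traceback (most recent call last):
  File "<stdin>", line 26, in <module>
    res = _minimize_neldermead(fun, x0, args, callback, bounds=bounds,
                               **options)
    fxcc = func(xcc)
    fx = function(np.copy(x), *(wrapper_args + args))
  File "<stdin>", line 19, in <lambda>
  File "<stdin>", line 16, in sil
  File "<stdin>", line 15, in hull
  File "h.py", line 13, in proj
    K,d,R,t=cam(n); return cv2.projectPoints(np.asarray(P,float).reshape(-1,3),cv2.Rodrigues(R)[0],t,K,d)[0].reshape(-1,2)
            ~~~^^^
  File "h.py", line 4, in cam
    i=arm.camera_info(n); K=np.array([[i['fx'],0,i['cx']],[0,i['fy'],i['cy']],[0,0,1.]])
ValueError: time passes only in moves, steps and waits
```

Call:
play_rows(deltas=[[0,0,-0.03,0,0,0],[0,0,-0.03,0,0,0]], claw=0, force=40)

```text
time_s: 1.1
tcp_pos: [0.2206, 0.5861, 0.2405]
ee_rot: [[-0.936, 0.352, 0.002], [0.352, 0.936, 0.003], [-0.0, 0.004, -1.0]]
wrist_force: [0.5, -0.1, 0.7]
finger_gap: 0.856
grip_force: 0.0
```

```bash
python3 - <<'E'
import pickle
from plant import arm
pickle.dump({n:arm.camera_info(n) for n in('top','side')},open('ci.pkl','wb'))
E
sed -i "s/i=arm.camera_info(n); K/i=CI[n]; K/; s/^from plant import arm/from plant import arm\nimport pickle; CI=pickle.load(open('ci.pkl','rb'))/" h.py
cat >> h.py <<'E'
from scipy.spatial.transform import Rotation as Rot
try: TR=np.load('pose.npz'); tray_o,tray_a,ramp_o,ramp_a=TR['tray'][:3],TR['tray'][3],TR['ramp'][:3],TR['ramp'][3]
except Exception: pass
def delta(p,R,s=None):
    s=s or arm.get_state(); R0=np.array(s['ee_rot']); p0=np.array(s['tcp_pos'])
    return np.round(np.r_[R0.T@(np.asarray(p)-p0)/.8, Rot.from_matrix(R0.T@R).as_rotvec()/(np.pi/4)],4)
def down(yaw,tilt=0): # tool x = -(frame x), z down; tilt about tool y
    return Rz(yaw)@Ry(np.pi+0)@Ry(tilt)
E
python3 - <<'E'
from h import *
np.set_printoptions(precision=4,suppress=True)
from scipy.optimize import minimize
z=np.load('/tmp/top.npz');p,d=z['p'],z['d']
hsv=cv2.cvtColor(p,cv2.COLOR_RGB2HSV)
mat=(hsv[:,:,0]>88)&(hsv[:,:,0]<105)&(hsv[:,:,1]>45)
m=np.zeros(d.shape,np.uint8); m[105:195,322:392]=~mat[105:195,322:392]
m=cv2.morphologyEx(m,cv2.MORPH_OPEN,np.ones((3,3)))
k,l,st,_=cv2.connectedComponentsWithStats(m); m=l==1+np.argmax(st[1:,4])
def sil(q):
    R=Rz(q[2]);o=np.zeros(d.shape,np.uint8)
    for C in ([[x,y,zz] for x in(-.11,.11) for y in(-.06,.06) for zz in(0,.012)],[[x,y,zz] for x in(-.11,-.066) for y in(-.06,.06) for zz in(0,.056)]):
        cv2.fillConvexPoly(o,cv2.convexHull(np.round(proj('top',np.array(C)@R.T+[q[0],q[1],0])*16).astype(np.int32)),1,shift=4)
    return o>0
f=lambda q:(sil(q)^m).sum()
b=min((f((x,y,a)),x,y,a) for x in np.arange(.545,.60,.005) for y in np.arange(-.25,-.20,.005) for a in np.radians(np.arange(0,24,3)))
r=minimize(f,b[1:],method='Nelder-Mead',options=dict(initial_simplex=np.array(b[1:])+np.array([[0,0,0],[.004,0,0],[0,.004,0],[0,0,.05]])))
q=r.x; print(b,q,np.degrees(q[2]),r.fun,m.sum())
tray=(np.array([.5756,.1847,0]),np.radians(12.09)); ramp=(np.array([q[0],q[1],0]),q[2])
np.savez('pose.npz',tray=np.r_[tray[0],tray[1]],ramp=np.r_[ramp[0],ramp[1]])
for n in('top','side'):
    im=np.load('/tmp/'+n+'.npz')['p']; c0,S=((170,105,395,195),3.4) if n=='top' else((240,140,400,305),3)
    big=cv2.resize(im[c0[1]:c0[3],c0[0]:c0[2]],None,fx=S,fy=S,interpolation=cv2.INTER_CUBIC).copy()
    def line(C,o,R,col):
        px=proj(n,np.array(C)@R.T+o); px=((px+.5-np.array(c0[:2]))*S-.5).round().astype(np.int32); cv2.polylines(big,[px],True,col,1)
    R=Rz(tray[1])
    line([[-.08,-.099,.058],[.076,-.099,.058],[.076,.099,.058],[-.08,.099,.058]],tray[0],R,(255,0,0))
    line([[-.066,.05,.058],[.064,.05,.058],[.064,.082,.058],[-.066,.082,.058]],tray[0],R,(255,0,0))
    R=Rz(ramp[1]); D=R@Ry(-np.radians(20)); od=ramp[0]+R@[-.062,0,.056]
    line([[-.11,-.06,.012],[.11,-.06,.012],[.11,.06,.012],[-.11,.06,.012]],ramp[0],R,(255,0,0))
    line([[0,-.019,.013],[.056,-.019,.013],[.056,.019,.013],[0,.019,.013]],od,D,(255,0,255))
    line([[.056,-.011,0],[.13,-.011,0],[.13,.011,0],[.056,.011,0]],od,D,(0,160,0))
    save('ov_%s.png'%n,big)
R=down(tray[1]); pr=tray[0]+Rz(tray[1])@[-.043,.066,.15]; print(R,pr,delta(pr,R))
E
```

```text
(np.int64(106), np.float64(0.5750000000000001), np.float64(-0.22999999999999998), np.float64(0.15707963267948966)) [ 0.5751 -0.2314  0.1652] 9.462927818173446 51.0 3174
[[-0.9778 -0.2094  0.    ]
 [-0.2094  0.9778  0.    ]
 [-0.      0.     -1.    ]] [0.5197 0.2402 0.15  ] [-0.5022 -0.2734  0.1122  0.0046  0.0019 -0.7268]
```

View pics/ov_top.png

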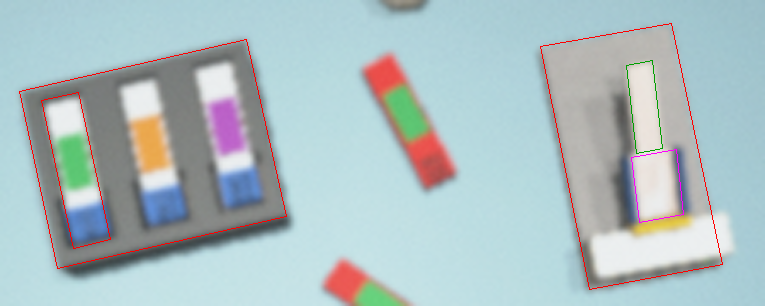

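View pics/ov_side.png

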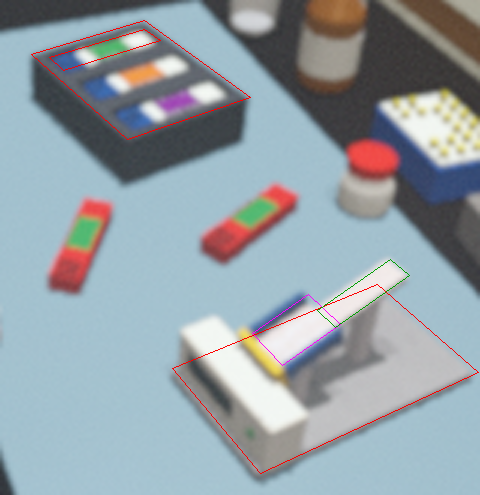

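The overlays fit both tray and ramp to within about 2 mm in both cameras: tray corners, green pocket (60,170), deck bar and guides. Moving over the press point.

Call:
play_rows(deltas=[[-0.502,-0.273,0.08,0.005,0.002,-0.727],[-0.502,-0.273,0.08,0.005,0.002,-0.727],[-0.502,-0.273,0.08,0.005,0.002,-0.727],[-0.502,-0.273,0.08,0.005,0.002,-0.727],[-0.502,-0.273,0.08,0.005,0.002,-0.727]], claw=0)

```text
time_s: 1.6
tcp_pos: [0.3717, 0.4101, 0.2054]
ee_rot: [[-0.976, -0.216, -0.002], [-0.216, 0.976, -0.003], [0.002, -0.003, -1.0]]
wrist_force: [1.5, 0.5, 0.4]
finger_gap: 0.415
grip_force: 0.0
```

```bash
cat > go.py <<'E'
import sys; from h import *
# frame(t/r) x y z [tilt deg]
f,x,y,z=sys.argv[1],*map(float,sys.argv[2:5]); t=np.radians(float(sys.argv[5])) if len(sys.argv)>5 else 0
o,a=(tray_o,tray_a) if f=='t' else (ramp_o,ramp_a)
s=arm.get_state(); L=Rz(a).T@(np.array(s['tcp_pos'])-o)
print('local',np.round(L*1000,1),'t',s['time_s'],'F',np.round(s['wrist_force'],1),'gap',s['finger_gap'])
print(delta(o+Rz(a)@[x/1000,y/1000,z/1000],down(a,t),s).tolist())
E
python3 go.py t -43 66 100
```

```text
local [-152.2  263.1  205.4] t 1.6 F [1.5 0.5 0.4] gap 0.41549888854318184
[-0.1352, -0.2468, 0.1322, -0.0038, -0.0029, 0.0079]
```

Call:
play_rows(deltas=[[-0.135,-0.247,0.09,-0.004,-0.003,0.008],[-0.135,-0.247,0.09,-0.004,-0.003,0.008],[-0.135,-0.247,0.1,-0.004,-0.003,0.008],[-0.135,-0.247,0.132,-0.004,-0.003,0.008],[-0.135,-0.247,0.132,-0.004,-0.003,0.008]])

```text
time_s: 2.1
tcp_pos: [0.5185, 0.2394, 0.1003]
ee_rot: [[-0.979, -0.203, 0.001], [-0.203, 0.979, 0.0], [-0.001, 0.0, -1.0]]
wrist_force: [0.1, 1.1, 0.3]
finger_gap: 0.01
grip_force: 0.0
```

Call:
play_rows(deltas=[[0,0,0,0,0,0],[0,0,0,0,0,0]])

```text
time_s: 2.3
tcp_pos: [0.5172, 0.2402, 0.1003]
ee_rot: [[-0.979, -0.202, -0.002], [-0.202, 0.979, -0.001], [0.002, -0.0, -1.0]]
wrist_force: [-0.9, 0.4, 0.3]
finger_gap: 0.003
grip_force: 0.0
```

```bash
python3 go.py t -43 66 62
```

```text
local [-45.5  66.5 100.3] t 2.3 F [-0.9  0.4  0.3] gap 0.003365100021403708
[-0.0032, -0.0006, 0.0479, -0.0002, -0.0022, -0.0102]
```

Call:
play_rows(deltas=[[-0.003,-0.001,0.03,0,-0.002,-0.01],[-0.003,-0.001,0.048,0,-0.002,-0.01],[-0.003,-0.001,0.053,0,-0.002,-0.01],[-0.003,-0.001,0.056,0,-0.002,-0.01],[-0.003,-0.001,0.058,0,-0.002,-0.01]])

```text
time_s: 2.8
tcp_pos: [0.5199, 0.2413, 0.0555]
ee_rot: [[-0.977, -0.212, 0.003], [-0.212, 0.977, 0.001], [-0.003, 0.0, -1.0]]
wrist_force: [0.5, -0.1, -0.4]
finger_gap: 0.003
grip_force: 0.1
```

Call:
play_rows(deltas=[[0,0,0.003,0,0,0],[0,0,0.006,0,0,0],[0,0,0.009,0,0,0],[0,0,0.011,0,0,0],[0,0,0.013,0,0,0]])

```text
time_s: 3.3
tcp_pos: [0.5203, 0.2408, 0.0457]
ee_rot: [[-0.977, -0.211, 0.003], [-0.211, 0.977, 0.001], [-0.003, 0.0, -1.0]]
wrist_force: [-12.5, -4.1, 50.7]
finger_gap: 0.004
grip_force: 26.1
```

Call:
play_rows(deltas=[[0,0,-0.005,0,0,0],[0,0,-0.02,0,0,0],[0,0,-0.06,0,0,0],[0,0,-0.12,0,0,0],[0,0,-0.15,0,0,0]], claw=0.75)

```text
time_s: 3.8
tcp_pos: [0.5206, 0.241, 0.1682]
ee_rot: [[-0.977, -0.211, 0.005], [-0.211, 0.977, 0.001], [-0.005, 0.0, -1.0]]
wrist_force: [0.2, -0.1, 0.1]
finger_gap: 0.41
grip_force: 0.0
```

```bash
python3 go.py t 33 66 130; python3 - <<'E'
from h import *
p,d=arm.read_camera('side'); save('tip.png',cv2.resize(p[135:205,220:330],None,fx=5,fy=5,interpolation=cv2.INTER_CUBIC))
E
```

```text
local [-42.   66.5 168.2] t 3.8 F [ 0.2 -0.1  0.1] gap 0.4102123493245718
[-0.0935, -0.0008, 0.0482, 0.0004, 0.0063, 0.0022]
```

View pics/tip.png

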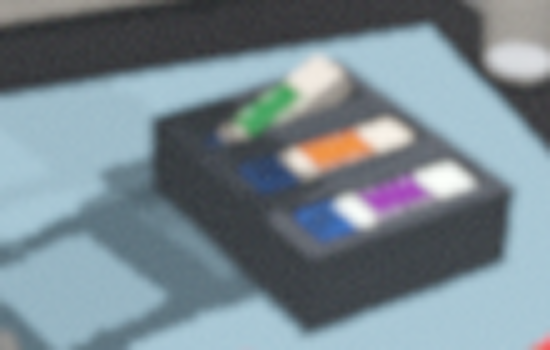

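The picture shows the green cartridge rocked up, with its raised end at about (320,80) in the crop, and orange and violet still flat. Now to grip the raised end.

Call:
play_rows(deltas=[[-0.05,-0.001,0,0,0.006,0.002],[-0.097,-0.001,0.03,0,0.006,0.002],[-0.097,-0.001,0.08,0,0.006,0.002],[-0.097,-0.001,0.11,0,0.006,0.002],[-0.097,-0.001,0.11,0,0.006,0.002]], claw=0.75)

```text
time_s: 4.35
tcp_pos: [0.5937, 0.2555, 0.0732]
ee_rot: [[-0.978, -0.209, -0.009], [-0.209, 0.978, -0.003], [0.009, -0.001, -1.0]]
wrist_force: [0.5, 0.0, 0.5]
finger_gap: 0.749
grip_force: 0.0
```

```bash
python3 go.py t 36 66 60.5
```

```text
local [32.5 65.4 73.2] t 4.35 F [0.5 0.  0.5] gap 0.7486486639203178
[-0.0045, 0.0008, 0.0159, -0.001, -0.0118, 0.0]
```

Call:
play_rows(deltas=[[-0.003,0,0,0,0,0],[-0.003,0,0,0,0,0]])

```text
time_s: 4.55
tcp_pos: [0.5993, 0.2571, 0.0783]
ee_rot: [[-0.978, -0.21, -0.001], [-0.21, 0.978, -0.0], [0.001, 0.0, -1.0]]
wrist_force: [-0.1, -0.1, 0.2]
finger_gap: 0.748
grip_force: 0.0
```

```bash
python3 go.py t 36 66 60.5
```

```text
local [38.4 65.8 78.3] t 4.55 F [-0.1 -0.1  0.2] gap 0.7480258167309853
[0.003, 0.0002, 0.0223, 0.0001, -0.0007, 0.0002]
```

Call:
play_rows(deltas=[[0.001,0,0.008,0,0,0],[0.002,0,0.014,0,0,0],[0.002,0,0.018,0,0,0],[0.002,0,0.02,0,0,0],[0.002,0,0.0215,0,0,0]])

```text
time_s: 5.05
tcp_pos: [0.5964, 0.2564, 0.059]
ee_rot: [[-0.978, -0.21, -0.003], [-0.21, 0.978, -0.001], [0.003, -0.0, -1.0]]
wrist_force: [0.1, -0.1, 0.9]
finger_gap: 0.752
grip_force: 0.0
```

Call:
play_rows(deltas=[[0,0,0,0,0,0],[0,0,0,0,0,0],[0,0,0,0,0,0],[0,0,0,0,0,0],[0,0,0,0,0,0]], claw=0, force=30)

```text
time_s: 5.55
tcp_pos: [0.5965, 0.2564, 0.0592]
ee_rot: [[-0.978, -0.21, -0.003], [-0.21, 0.978, -0.001], [0.003, -0.0, -1.0]]
wrist_force: [0.2, -0.9, 0.0]
finger_gap: 0.345
grip_force: 0.0
```

Call:
play_rows(deltas=[[0,0,0,0,0,0],[0,0,0,0,0,0],[0,0,0,0,0,0]])

```text
time_s: 5.85
tcp_pos: [0.5965, 0.2564, 0.0592]
ee_rot: [[-0.978, -0.21, -0.003], [-0.21, 0.978, -0.001], [0.003, -0.0, -1.0]]
wrist_force: [0.1, 0.2, 1.5]
finger_gap: 0.324
grip_force: 30.0
```

Call:
play_rows(deltas=[[0,0,-0.01,0,0,0],[0,0,-0.03,0,0,0],[0,0,-0.06,0,0,0],[0,0,-0.1,0,0,0],[0,0,-0.13,0,0,0]])

```text
time_s: 6.35
tcp_pos: [0.5971, 0.2566, 0.1655]
ee_rot: [[-0.978, -0.21, -0.002], [-0.21, 0.978, -0.0], [0.002, -0.0, -1.0]]
wrist_force: [0.2, -0.4, -0.5]
finger_gap: 0.327
grip_force: 30.0
```

```bash
python3 - <<'E'
from h import *
ims=[]
for n,c in (('side',(130,215,220,330)),('top',(100,190,165,275))):
    p,d=arm.read_camera(n); ims.append(cv2.resize(p[c[0]:c[1],c[2]:c[3]],(390,300),interpolation=cv2.INTER_CUBIC))
save('lift.png',np.hstack(ims))
E
python3 go.py r 45 0 180
```

```text
local [103.4 478.  167.3] t 6.45 F [ 0.2  1.3 -0.4] gap 0.32806178818453047
[0.1005, -0.5935, -0.0164, 0.0007, 0.0033, 0.0588]
```

View pics/lift.png

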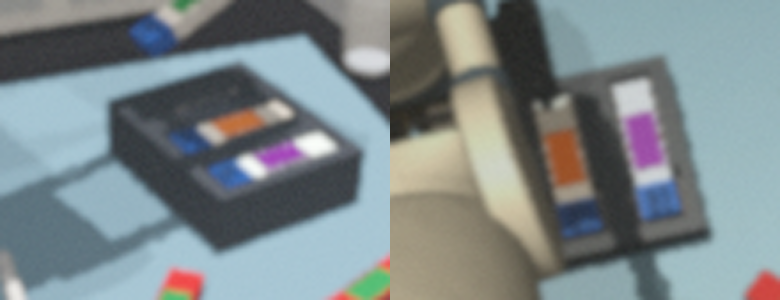

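The picture shows the green cartridge held nose-down at about (160,30), and orange and violet still flat. Carrying it to the ramp.

Call:
play_rows(deltas=[[0.03,-0.593,-0.04,0,0.03,0.059],[0.06,-0.593,-0.04,0,0.064,0.059],[0.07,-0.593,-0.04,0,0.11,0.059],[0.08,-0.593,-0.04,0,0.111,0.059],[0.08,-0.593,-0.04,0,0.111,0.059]])

```text
time_s: 6.95
tcp_pos: [0.6199, 0.0063, 0.1798]
ee_rot: [[-0.982, -0.164, -0.089], [-0.163, 0.986, -0.017], [0.091, -0.002, -0.996]]
wrist_force: [1.7, -0.4, -0.4]
finger_gap: 0.33
grip_force: 30.0
```

```bash
cat > gd.py <<'E'
import sys; from h import *
# deck-frame TCP target x y z mm, tilt deg
x,y,z=map(float,sys.argv[1:4]); t=np.radians(float(sys.argv[4]) if len(sys.argv)>4 else 5.)
D=Rz(ramp_a)@Ry(-np.radians(20)); o=ramp_o+Rz(ramp_a)@[-.062,0,.056]
s=arm.get_state(); print('deck',np.round(D.T@(np.array(s['tcp_pos'])-o)*1000,1),'t',s['time_s'],'F deck',np.round(D.T@np.array(s['wrist_force']),1),'gap',s['finger_gap'])
print(delta(o+D@[x/1000,y/1000,z/1000],down(ramp_a,t),s).tolist())
R0=np.array(s['ee_rot']); print('10mm downhill',np.round(R0.T@D@[-.01/.8,0,0],4),'10mm into deck',np.round(R0.T@D@[0,0,-.01/.8],4))
E
python3 gd.py 120 0 85
```

```text
deck [178.8 227.1  66.6] t 6.95 F deck [ 1.4 -0.7 -1. ] gap 0.3295228789525019
[0.0762, -0.2839, 0.0112, -0.0027, -0.005, -0.0004]
10mm downhill [0.0113 0.     0.0053] 10mm into deck [-0.0053  0.      0.0113]
```

Call:
play_rows(deltas=[[0.06,-0.284,0,0,-0.005,0],[0.076,-0.284,0,0,-0.005,0],[0.076,-0.284,0,0,-0.005,0],[0.076,-0.284,0.005,0,-0.005,0],[0.076,-0.284,0.011,0,-0.005,0]])

```text
time_s: 7.45
tcp_pos: [0.5963, -0.229, 0.1775]
ee_rot: [[-0.983, -0.163, -0.084], [-0.162, 0.987, -0.017], [0.086, -0.003, -0.996]]
wrist_force: [0.6, -0.2, -1.1]
finger_gap: 0.327
grip_force: 30.0
```

Call:
play_rows(deltas=[[0,0,0,0,0,0],[0,0,0,0,0,0]])

```text
time_s: 7.65
tcp_pos: [0.5964, -0.2263, 0.1768]
ee_rot: [[-0.983, -0.163, -0.086], [-0.162, 0.987, -0.016], [0.087, -0.002, -0.996]]
wrist_force: [-0.4, 0.4, 0.4]
finger_gap: 0.332
grip_force: 30.0
```

```bash
python3 gd.py 107 0 45; python3 - <<'E'
from h import *
np.set_printoptions(precision=1,suppress=True)
D=Rz(ramp_a)@Ry(-np.radians(20)); o=ramp_o+Rz(ramp_a)@[-.062,0,.056]
ims=[]
for n in('side','top'):
    p,d=arm.read_camera(n); np.savez('/tmp/b_'+n,p=p,d=d)
    tcp=np.array(arm.get_state()['tcp_pos'])
    c=proj(n,tcp)[0]; x,y=int(c[0]),int(c[1]); ims.append(cv2.resize(p[y-50:y+60,x-65:x+65],(390,330),interpolation=cv2.INTER_CUBIC)); print(n,x-65,y-50)
    for g in arm.outline_of(n,'green_cartridge'):
        P,u,v=cloud(n,g['pixels'],d)
        if len(P)<20: continue
        q=(P-o)@D*1000; m=np.median(q,0)
        if np.abs(m[1])>60: continue
        print(g['conf'],g['rect'],len(P),m,'x rng',np.percentile(q[:,0],[2,98]),'y',np.percentile(q[:,1],[2,98]))
        h=cv2.cvtColor(p,cv2.COLOR_RGB2HSV)[v,u]; l=(h[:,0]>45)&(h[:,0]<80)&(h[:,1]>70); Q=q[l]
        print('label',l.sum(),Q.mean(0) if l.any() else '', 'slope xz,xy',np.polyfit(Q[:,0],Q[:,2],1),np.polyfit(Q[:,0],Q[:,1],1))
save('hover.png',np.hstack(ims))
E
```

```text
deck [120.    1.5  84.9] t 7.65 F deck [-0.2  0.5  0.5] gap 0.3324590723134769
[-0.0063, -0.0018, 0.0521, -0.0017, 0.0, -0.0026]
10mm downhill [ 0.0113 -0.      0.0053] 10mm into deck [-0.0053  0.      0.0113]
side 300 157
0.64 [322.9, 203.1, 365.4, 236.5] 721 [62.6 -6.3 99.4] x rng [ 14.9 120.1] y [-15.9  12.3]
label 136 [ 82.7   1.5 100.1] slope xz,xy [ -0.  101.3] [0.  0.7]
top 300 79
```

View pics/hover.png

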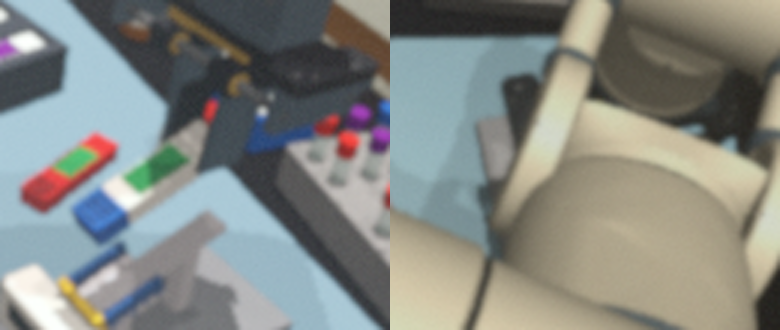

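The side view shows the cartridge held above the deck, parallel to it (measured slope 0), with its nose at (95,215) and label up. Its underside is about 80 mm over the deck and y is 1.5 mm. Lowering it now.

Call:
play_rows(deltas=[[-0.01,0,0.03,0,0,0],[-0.02,0,0.055,0,0,0],[-0.024,0,0.067,0,0,0],[-0.026,0,0.074,0,0,0],[-0.0265,0,0.077,0,0,0]])

```text
time_s: 8.35
tcp_pos: [0.6127, -0.2231, 0.1141]
ee_rot: [[-0.983, -0.165, -0.085], [-0.164, 0.986, -0.017], [0.087, -0.002, -0.996]]
wrist_force: [-0.2, 1.3, -0.0]
finger_gap: 0.329
grip_force: 30.0
```

Call:
play_rows(deltas=[[0,0,0,0,0,0],[0,0,0,0,0,0]])

```text
time_s: 8.55
tcp_pos: [0.6127, -0.2236, 0.1148]
ee_rot: [[-0.983, -0.164, -0.084], [-0.163, 0.986, -0.017], [0.086, -0.003, -0.996]]
wrist_force: [0.1, 0.6, -0.9]
finger_gap: 0.323
grip_force: 30.0
```

```bash
python3 gd.py 112 1 8
```

```text
deck [114.4   1.5  21. ] t 8.55 F deck [-0.1  0.6 -1. ] gap 0.32287473515203313
[-0.0041, -0.0006, 0.016, -0.0037, 0.0019, -0.0006]
10mm downhill [0.0113 0.     0.0053] 10mm into deck [-0.0053  0.      0.0113]
```

Call:
play_rows(deltas=[[-0.003,0,0.006,0,0,0],[-0.005,0,0.011,0,0,0],[-0.006,0,0.013,0,0,0],[-0.0065,0,0.014,0,0,0],[-0.007,0,0.015,0,0,0]])

```text
time_s: 9.05
tcp_pos: [0.617, -0.2227, 0.1015]
ee_rot: [[-0.983, -0.164, -0.085], [-0.163, 0.986, -0.016], [0.087, -0.002, -0.996]]
wrist_force: [0.0, -0.2, -0.4]
finger_gap: 0.324
grip_force: 30.0
```

Call:
play_rows(deltas=[[-0.0005,0,0.001,0,0,0],[-0.0005,0,0.001,0,0,0]])

```text
time_s: 9.25
tcp_pos: [0.6173, -0.2227, 0.1007]
ee_rot: [[-0.983, -0.164, -0.085], [-0.163, 0.986, -0.016], [0.086, -0.002, -0.996]]
wrist_force: [0.2, 0.1, -1.5]
finger_gap: 0.328
grip_force: 30.0
```

```bash
python3 gd.py 112 1 5
```

```text
deck [114.    1.7   6.1] t 9.25 F deck [-0.3  0.1 -1.4] gap 0.32751334456869036
[0.0017, -0.0008, 0.0023, -0.0029, 0.0009, -0.0006]
10mm downhill [0.0113 0.     0.0053] 10mm into deck [-0.0053  0.      0.0113]
```

Call:
play_rows(deltas=[[-0.0003,0,0.0006,0,0,0],[-0.0003,0,0.0006,0,0,0],[-0.0005,0,0.0011,0,0,0],[-0.0005,0,0.0011,0,0,0]])

```text
time_s: 9.65
tcp_pos: [0.6176, -0.2227, 0.1003]
ee_rot: [[-0.983, -0.164, -0.085], [-0.163, 0.986, -0.017], [0.086, -0.003, -0.996]]
wrist_force: [-1.3, 1.0, 5.2]
finger_gap: 0.324
grip_force: 30.0
```

```bash
python3 gd.py 112 1 5
```

```text
deck [114.1   1.6   5.6] t 9.65 F deck [0.7 1.3 5.3] gap 0.32372657653819176
[0.0021, -0.0008, 0.0018, -0.0032, 0.001, -0.0006]
10mm downhill [0.0113 0.     0.0053] 10mm into deck [-0.0053  0.      0.0113]
```

Call:
play_rows(deltas=[[0.0022,0,0.0008,0,0,0],[0.0045,0,0.0019,0,0,0],[0.0068,0,0.003,0,0,0],[0.009,0,0.004,0,0,0],[0.009,0,0.004,0,0,0]])

```text
time_s: 10.15
tcp_pos: [0.6102, -0.224, 0.0976]
ee_rot: [[-0.983, -0.164, -0.084], [-0.163, 0.986, -0.017], [0.086, -0.003, -0.996]]
wrist_force: [-0.0, -0.6, 4.9]
finger_gap: 0.328
grip_force: 30.0
```

```bash
python3 gd.py 102 1 5.6
```

```text
deck [106.2   1.5   5.6] t 10.15 F deck [ 1.6 -0.6  4.7] gap 0.3279987463975452
[0.0047, -0.0006, 0.0022, -0.0034, 0.0014, -0.0007]
10mm downhill [0.0113 0.     0.0053] 10mm into deck [-0.0053  0.      0.0113]
```

Call:
play_rows(deltas=[[0.0012,0,0.0005,0,0,0],[0.0024,0,0.001,0,0,0],[0.0036,0,0.0016,0,0,0],[0.0048,0,0.0021,0,0,0]])

```text
time_s: 10.55
tcp_pos: [0.6066, -0.2246, 0.0963]
ee_rot: [[-0.983, -0.164, -0.084], [-0.163, 0.986, -0.017], [0.086, -0.003, -0.996]]
wrist_force: [1.4, 0.6, 4.9]
finger_gap: 0.33
grip_force: 30.0
```

Call:
play_rows(deltas=[[0.0008,0,0.0003,0,0,0],[0.0016,0,0.0007,0,0,0],[0.0024,0,0.001,0,0,0]])

```text
time_s: 10.85
tcp_pos: [0.6062, -0.2249, 0.0961]
ee_rot: [[-0.983, -0.164, -0.081], [-0.163, 0.986, -0.017], [0.083, -0.004, -0.997]]
wrist_force: [10.8, 3.0, 7.6]
finger_gap: 0.327
grip_force: 30.0
```

```bash
python3 gd.py 100 1 5.6
```

```text
deck [101.8   1.3   5.7] t 10.85 F deck [13.1  1.2  3.3] gap 0.32722637159466555
[0.002, -0.0004, 0.001, -0.0044, 0.0056, -0.0007]
10mm downhill [0.0114 0.     0.0052] 10mm into deck [-0.0052  0.      0.0114]
```

The force rose to 13 N at deck x ≈ 102 mm, where contact with the stop was expected. Releasing.

Call:
play_rows(deltas=[[-0.0005,0,-0.0002,0,0,0],[-0.0008,0,-0.0003,0,0,0],[-0.0008,0,-0.0003,0,0,0],[-0.0008,0,-0.0003,0,0,0]], claw=0.6)

```text
time_s: 11.25
tcp_pos: [0.6047, -0.2247, 0.0953]
ee_rot: [[-0.983, -0.164, -0.086], [-0.163, 0.986, -0.016], [0.087, -0.002, -0.996]]
wrist_force: [0.1, 0.9, -0.2]
finger_gap: 0.593
grip_force: 0.0
```

Call:
play_rows(deltas=[[0,0,0,0,0,0],[0,0,-0.01,0,0,0],[0,0,-0.04,0,0,0],[0,0,-0.08,0,0,0],[0,0,-0.1,0,0,0]])

```text
time_s: 11.75
tcp_pos: [0.6129, -0.2237, 0.1784]
ee_rot: [[-0.983, -0.164, -0.082], [-0.163, 0.986, -0.018], [0.084, -0.004, -0.996]]
wrist_force: [-0.3, -1.1, 0.4]
finger_gap: 0.599
grip_force: 0.0
```

```bash
python3 gd.py 165 0 40 20; python3 - <<'E'
from h import *
np.set_printoptions(precision=1,suppress=True)
D=Rz(ramp_a)@Ry(-np.radians(20)); o=ramp_o+Rz(ramp_a)@[-.062,0,.056]
n='side'; p,d=arm.read_camera(n)
c=proj(n,o+D@[.06,0,.02])[0].astype(int); x,y=c
save('placed.png',cv2.resize(p[y-55:y+55,x-65:x+65],(650,550),interpolation=cv2.INTER_CUBIC))
for g in arm.outline_of(n,'green_cartridge'):
    P,u,v=cloud(n,g['pixels'],d)
    q=(P-o)@D*1000; m=np.median(q,0)
    if np.abs(m[1])<60: print(g['conf'],len(P),m,'x rng',np.percentile(q[:,0],[1,99]))
E
```

```text
deck [136.3   1.3  80.6] t 11.75 F deck [-0.3 -1.   0.5] gap 0.5993533931205878
[-0.0539, -0.0015, 0.0311, -0.005, 0.3376, -0.0014]
10mm downhill [0.0113 0.     0.0052] 10mm into deck [-0.0052  0.      0.0113]
0.59 345 [ 12.8 -21.1  12. ] x rng [-11.5  58.3]
0.56 756 [57.1 -4.8 20.2] x rng [ -1.9 116.7]
```

View pics/placed.png

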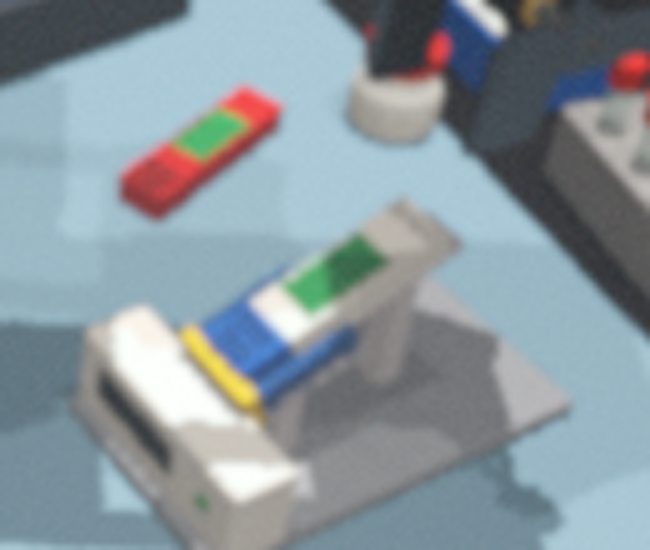

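The picture shows the cartridge between the guides, nose against the yellow stop (220,370), label up. A gentle nudge from the uphill end will make sure it is seated.

Call:
play_rows(deltas=[[-0.054,0,0.0,0,0.19,0],[-0.054,0,0.01,0,0.337,0],[-0.054,-0.0015,0.031,0,0.337,0],[-0.054,-0.0015,0.031,0,0.337,0],[-0.054,-0.0015,0.031,0,0.337,0]], claw=0)

```text
time_s: 12.35
tcp_pos: [0.6516, -0.2181, 0.1465]
ee_rot: [[-0.926, -0.164, -0.339], [-0.153, 0.986, -0.058], [0.344, -0.002, -0.939]]
wrist_force: [-0.8, -1.1, 0.9]
finger_gap: 0.193
grip_force: 0.0
```

Call:
play_rows(deltas=[[0,0,0,0,0,0],[0,0,0,0,0,0],[0,0,0,0,0,0]])

```text
time_s: 12.65
tcp_pos: [0.6523, -0.2183, 0.1481]
ee_rot: [[-0.927, -0.164, -0.337], [-0.153, 0.987, -0.059], [0.342, -0.003, -0.94]]
wrist_force: [-1.1, 0.8, 0.2]
finger_gap: 0.003
grip_force: 0.0
```

```bash
python3 gd.py 150 0.5 9 20
```

```text
deck [163.3   0.2  38.6] t 12.65 F deck [-0.8  1.   0.5] gap 0.00260542447545919
[-0.0111, 0.0005, 0.039, -0.0033, -0.0006, -0.0023]
10mm downhill [0.0096 0.     0.008 ] 10mm into deck [-0.008   0.      0.0096]
```

```bash
python3 gd.py 155 0.5 30 -10
```

```text
deck [163.3   0.2  38.6] t 12.65 F deck [-0.8  1.   0.5] gap 0.00260542447545919
[0.001, 0.0004, 0.0148, -0.0039, -0.6673, -0.0014]
10mm downhill [0.0096 0.     0.008 ] 10mm into deck [-0.008   0.      0.0096]
```

Call:
play_rows(deltas=[[0.001,0,0.0,0,-0.667,0],[0.001,0,0.0,0,-0.667,0],[0.001,0,0.005,0,-0.667,0],[0.001,0,0.015,0,-0.667,0],[0.001,0,0.015,0,-0.667,0]])

```text
time_s: 13.15
tcp_pos: [0.6447, -0.219, 0.1359]
ee_rot: [[-0.972, -0.162, 0.17], [-0.16, 0.987, 0.026], [-0.172, -0.001, -0.985]]
wrist_force: [-0.1, 0.2, 0.4]
finger_gap: 0.007
grip_force: 0.0
```

Call:
play_rows(deltas=[[0,0,0,0,0,0],[0,0,0,0,0,0]])

```text
time_s: 13.35
tcp_pos: [0.6487, -0.2189, 0.1364]
ee_rot: [[-0.972, -0.165, 0.17], [-0.163, 0.986, 0.025], [-0.172, -0.003, -0.985]]
wrist_force: [-0.5, 0.2, -0.4]
finger_gap: 0.003
grip_force: 0.0
```

```bash
python3 gd.py 145 0.5 9 -10
```

```text
deck [155.9   0.2  28.9] t 13.35 F deck [-0.6  0.2 -0.2] gap 0.00257935452919574
[0.009, 0.0004, 0.0268, -0.0039, -0.0027, 0.0011]
10mm downhill [0.0123 0.     0.0022] 10mm into deck [-0.0022  0.      0.0123]
```

Call:
play_rows(deltas=[[-0.001,0,0.01,0,0,0],[-0.001,0,0.02,0,0,0],[-0.001,0,0.0253,0,0,0],[0.005,0,0.0263,0,0,0],[0.01,0,0.0272,0,0,0]])

```text
time_s: 13.85
tcp_pos: [0.6431, -0.2194, 0.1125]
ee_rot: [[-0.972, -0.164, 0.169], [-0.162, 0.986, 0.026], [-0.171, -0.002, -0.985]]
wrist_force: [-0.0, 0.4, -0.8]
finger_gap: 0.003
grip_force: 0.0
```

```bash
python3 gd.py 136 0.5 9 -10
```

```text
deck [142.4   0.6   8.3] t 13.85 F deck [-0.2  0.4 -0.7] gap 0.0026012552472553475
[0.008, -0.0002, 0.0005, -0.0025, -0.0033, 0.0004]
10mm downhill [0.0123 0.     0.0022] 10mm into deck [-0.0022  0.      0.0123]
```

Call:
play_rows(deltas=[[0.002,0,0.0003,0,0,0],[0.004,0,0.0006,0,0,0],[0.005,0,0.0008,0,0,0],[0.006,0,0.001,0,0,0]])

```text
time_s: 14.25
tcp_pos: [0.639, -0.2204, 0.1116]
ee_rot: [[-0.972, -0.164, 0.17], [-0.162, 0.986, 0.026], [-0.172, -0.003, -0.985]]
wrist_force: [-0.5, -0.7, -0.8]
finger_gap: 0.004
grip_force: 0.0
```

Call:
play_rows(deltas=[[0.001,0,0.0002,0,0,0],[0.0015,0,0.0003,0,0,0],[0.002,0,0.0004,0,0,0]])

```text
time_s: 14.55
tcp_pos: [0.6375, -0.2205, 0.1108]
ee_rot: [[-0.972, -0.164, 0.17], [-0.162, 0.986, 0.026], [-0.172, -0.002, -0.985]]
wrist_force: [0.1, -0.7, 0.2]
finger_gap: 0.006
grip_force: 0.0
```

Call:
play_rows(deltas=[[0.0006,0,0.0001,0,0,0],[0.0012,0,0.0002,0,0,0],[0.0018,0,0.0003,0,0,0]])

```text
time_s: 14.85
tcp_pos: [0.6366, -0.2208, 0.1106]
ee_rot: [[-0.972, -0.164, 0.171], [-0.162, 0.986, 0.026], [-0.173, -0.003, -0.985]]
wrist_force: [4.0, 1.0, 1.0]
finger_gap: 0.006
grip_force: 2.2
```

```bash
python3 gd.py 136 0.5 9 -10
```

```text
deck [135.5   0.3   8.7] t 14.85 F deck [ 4.2  0.3 -0.4] gap 0.00643915273304942
[-0.0005, 0.0002, -0.0004, -0.0035, -0.0012, 0.0002]
10mm downhill [0.0123 0.     0.0022] 10mm into deck [-0.0022  0.      0.0123]
```

Contact at 4 N, and the plain end is at about 119.7 mm, which fits the stop. One more small push to see the force climb against the stop, then back away.

Call:
play_rows(deltas=[[0.0006,0,0.0001,0,0,0],[0.0012,0,0.0002,0,0,0],[0.0012,0,0.0002,0,0,0]])

```text
time_s: 15.15
tcp_pos: [0.6365, -0.2211, 0.1107]
ee_rot: [[-0.971, -0.164, 0.172], [-0.162, 0.986, 0.025], [-0.174, -0.003, -0.985]]
wrist_force: [7.5, 2.0, 2.7]
finger_gap: 0.003
grip_force: 3.7
```

Call:
play_rows(deltas=[[-0.005,0,-0.001,0,0,0],[-0.02,0,-0.004,0,0,0],[-0.025,0,-0.05,0,0,0],[-0.025,0,-0.1,0,0,0],[-0.025,0,-0.15,0,0,0]])

```text
time_s: 15.65
tcp_pos: [0.6344, -0.2205, 0.233]
ee_rot: [[-0.972, -0.164, 0.169], [-0.162, 0.986, 0.026], [-0.171, -0.002, -0.985]]
wrist_force: [1.0, 0.9, -0.3]
finger_gap: 0.008
grip_force: 0.0
```

Call:
play_rows(deltas=[[0,0.06,-0.02,0,0,0],[0,0.12,-0.02,0,0,0],[0,0.18,-0.02,0,0,0],[0,0.18,-0.02,0,0,0],[0,0.18,-0.02,0,0,0]])

```text
time_s: 16.15
tcp_pos: [0.6082, -0.078, 0.2475]
ee_rot: [[-0.971, -0.166, 0.17], [-0.164, 0.986, 0.026], [-0.172, -0.003, -0.985]]
wrist_force: [0.0, -0.6, -0.6]
finger_gap: 0.004
grip_force: 0.0
```

```bash
python3 - <<'E'
from h import *
np.set_printoptions(precision=1,suppress=True)
D=Rz(ramp_a)@Ry(-np.radians(20)); o=ramp_o+Rz(ramp_a)@[-.062,0,.056]
n='side'; p,d=arm.read_camera(n)
save('final.png',cv2.resize(p[140:310,235:405],(595,595),interpolation=cv2.INTER_CUBIC))
for g in arm.outline_of(n,'green_cartridge'):
    P,u,v=cloud(n,g['pixels'],d)
    q=(P-o)@D*1000; m=np.median(q,0)
    if np.abs(m[1])<60: print(g['conf'],len(P),m,'x rng',np.percentile(q[:,0],[1,99]))
print(arm.get_state()['time_s'])
E
```

```text
0.69 720 [56.1 -5.3 20.3] x rng [ -1.9 114.4]
16.25
```

View pics/final.png

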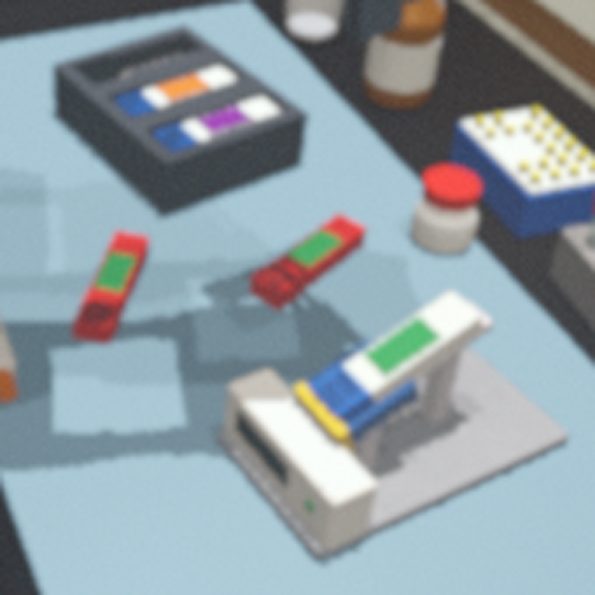

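The final picture shows the green cartridge on the ramp with its nose at the yellow stop (325,410). Orange and violet lie flat at (180,90) and (220,120), and the arm is clear.

```bash
python3 -c "
from plant import arm
print(arm.finish_job())"
```

```text
the job is handed in; nothing more can be done
None
```

I loaded the green cartridge label up and nose downhill against the yellow stop and let go of it, left the orange and violet cartridges flat in their pockets, and handed the job in at about 16 s; the hand-in returned no verdict.

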